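# Hardness check beside a weld

### The job

Take the hand-held hardness tester out of its dock and first check it on the reference block: nose on the middle of the block's top, tester upright, pressed lightly so that the sprung nose goes about half-way in, and kept there for two seconds. Then set it the same way on the small round ground-bright spot on the bracket's sloping plate, square to that plate and with the same light push, and finish while still holding it there for the reading. Never push hard, and leave the block and everything else on the bench where it is.

Things in the scene. Friction and masses are not known exactly. Their poses are not given: they have to be found in the camera images.
- tester_mid (a point): Hardness tester, 240 g, standing nose down in the dock: grey box housing 28 (x) x 36 (y) x 105 mm (z), display on its -x face. Point: middle of the housing, on the long axis; z points away from the nose. Below it along -z: housing to 53 mm, rubber collar 38 mm wide to 58 mm, neck 22 mm wide to 82 mm, sprung nose 14 mm wide, flat tip at 100 mm unpressed. Any side may be gripped.
- nose (a joint): The sprung nose of the tester: 0 m fully out, 0.010 m pushed right in. It starts to give at about 2 N and is right in at about 8 N (0.6 N per mm); half-way is 5 mm, 5 N. It springs back when let go.
- nose_tip (a point): Middle of the flat end of the sprung nose, 100 mm below tester_mid when not pressed; same axes as the tester.
- dock: Black charging dock fixed to the bench, block 80 x 80 x 50 mm with a round bore 27 mm wide, 46 mm deep in the middle of its top. Origin: centre of its underside. The tester's collar rests on its top and its neck and nose hang in the bore, so lift the tester straight up by more than 45 mm.
- refblock_top (a point): Middle of the polished flat top of the reference block, a plain bright steel disc 70 mm across and 24 mm high lying loose on the bench (720 g).
- seat: Sloping plate of the steel bracket, 170 x 120 x 10 mm, 25 degrees from level, low edge roughly towards the robot. Origin: middle of the round ground-bright spot (26 mm wide, small scribed cross) on its upper face, 60 mm above the bench. x points up the slope, z straight out of the plate. A welded lug 56 mm wide, 35 mm tall stands across the slope 41 to 51 mm up-slope of the spot.
- weldment: The whole bracket, fixed to the bench: base plate 220 (x) x 150 (y) x 10 mm, two cheeks under the sloping plate; 91 mm high at the plate's upper edge, 114 mm at the lug's top. Origin: centre of its underside.
- brush: Bystander: wire brush lying on its bristles, 260 x 26 x 40 mm, long along its x. Origin: centre of its underside.
- hammer: Bystander: chipping hammer lying flat, 220 mm long (x), head 148 mm across, 30 mm high. Origin: under the middle of its length.
- magnet: Bystander: arrow-shaped magnetic welding square lying flat, 110 x 85 x 16 mm. Origin: centre of its underside.
- flapdisc: Bystander: grinding flap disc lying flat, 115 mm across, 15 mm high. Origin: centre of its underside.
- slug: Bystander: dull round bar offcut standing on end, 40 mm across, 60 mm high. Origin: centre of its underside.
- pliers: Bystander: pliers lying flat, 180 x 60 x 16 mm, long along x. Origin: by the pivot, on the bench.
- cclamp: Bystander: C-clamp lying flat, about 160 x 125 x 24 mm. Origin: middle of its frame, on the bench.
Not all that is in view belongs to the job. Of the things that look like the part that bears tester_mid, the middle-sized one is meant. There is more than one size of the part that bears refblock_top; the job needs the smaller.

How it is judged:
By the outcome, as a careful person would: the job done as asked, in the order asked, and still so for the second after the job is handed in, while the arm keeps its last pose, push and grip.
It also fails if it takes over 61 s, if anything falls off the work surface, if the arm or the gripper's body presses on something with over 40 N, if the wrist force passes 120 N, or if a joint passes its speed limit or range.

### The arm

A 6-joint arm with a two-finger parallel gripper is mounted at the origin on the work surface. World frame = base frame: x ahead of the robot, y to its left, z up, the work surface at z = 0. Lengths are in m, angles in degrees, forces in N, time in s.
With the tool pointing down it reaches from about 0.425 to 0.925 m from the base axis. Payload 12.5 kg.
Tool frame: the origin (TCP) lies on the centre line of the jaws, within the pads' length; the fingertips stand 19 mm ahead of it and the grasp point (between the pads) is the TCP (env.tcp_to_tips is the distance from the TCP to the fingertips, in m); y points along the fingers, z is the direction in which the jaws open and shut, and the axes are right-handed (so a half turn about y gives the same grasp; the last joint's range is limited). The gripper opens to 85 mm and grips with 20 to 120 N. Pads are 22 mm wide; open, the fingers measure 114 mm over their backs; the gripper's body (76 mm by 85 mm) begins 54 mm behind the grasp point. The pads swing forward as they close: fully open they stand 13 mm farther back than shut.
Start: joints at [-72.514, 28.126, 89.318, -0, 62.55, -6.05], TCP at [0.25, -0.573, 0.25] pointing down, gripper open.
Joint ranges: [-177.58, 177.58], [-47.91, 125.51], [2.72, 160], [-65.01, 245.01], [3.68, 167.84], [-153.87, 153.87]. Speed limits (degrees/s): [127.2, 127.2, 159.86, 180, 180, 180].

### API

Orientations are given as [roll, pitch, yaw] about the fixed x, y, z axes, in that order (R = Rz(yaw) Ry(pitch) Rx(roll)).
In Python, from station import observe, imaging, close_job, env gives the robot as it stands.
- The arm moves only by the shell command python3 -m pendant 'ROWS' [FORCE]. ROWS is JSON, a list of rows, each a list of 3 entries, a list of its own where there are three numbers: the opening in per cent of the stroke, from 0 (shut) to 100 (fully open), then the shift along the tool's x, y, z in mm, then the turn, a rotation vector about the tool's x, y, z in degrees. In form: [[jaw, [dx, dy, dz], [wx, wy, wz]], ...]. A call has 1 to 5 rows; each row is the pose to reach, as a shift and turn from the pose commanded when the call began, along the tool's axes at that moment; what a row does not reach only later rows make up. A row lasts 1/8 s, in which the tool goes at most 62.5 mm and 10.7 degrees, less where a joint would pass 70% of its speed; a pose out of reach is approached as far as the arm can. A call with a gripper value outside its range is refused whole. The fingers move at their own pace and stop on an object; FORCE is the grip in N (left out, the last holds). Time passes only in rows, so rows that repeat a pose let the fingers close. It gives the time, the measured TCP pose, the force and the opening at its end, in the units of the state.
- observe(): the state, without advancing time (a new reading comes with each control period).
- imaging.get_image(name): name is "scene" or "top"; returns the picture (420x560x3 uint8, red, green, blue); there is no depth.
- imaging.get_calibration(name): a dict with "camera_matrix" (3x3 intrinsics, pixels), "R" (3x3) and "t" (3): a world point X has camera coordinates R X + t. Camera axes: x right, y down, z forward; pixel columns grow to the right and rows downward; lengths in m; the calibration is good to about 2 mm. A picture is of the moment at which its call begins. get_calibration takes no time and is no camera call.
- close_job(): hands the job in, once; it reports no verdict.
The state is a dict: "time_s": time; "joint_pos": joint angles; "qd": joint speeds; "effort": joint torques, N m; "tool_pos": TCP position; "tcp_rot": TCP orientation; "ft_force": force on the tool from outside, world axes, zero at the start; "ft_torque": the same for the moment, N m; "width": finger opening in m.
Only numpy, scipy, OpenCV 4.12 (cv2) and the standard library are available. Lean on these libraries where they do the work, as an engineer would, in place of code of your own. Each camera call takes 0.05 s, during which the arm holds its last target.

## Working session

There is one attempt and no reset: what is moved stays moved. The work goes in short steps, Python scripts to look and compute and a shell command to move; the robot and the scene stay as the last step left them, time stands still between calls to the robot, and variables do not carry over. Pictures are saved under pics/ and viewed, and the job is handed in when it is done.

```bash
ls; mkdir -p pics
python3 - <<'E'
from station import observe, imaging, env
import cv2,numpy as np
print(observe())
for n in ("scene","top"):
    im=imaging.get_image(n); cv2.imwrite(f"pics/{n}0.png",im[:,:,::-1])
    c=imaging.get_calibration(n); print(n,c)
    R,t=np.array(c["R"]),np.array(c["t"]); print("cam pos",-R.T@t)
E
```

```text
pics
{'time_s': 0.0, 'joint_pos': array([-7.25145754e+01,  2.81649630e+01,  8.93502821e+01,  1.12299959e-04,
        6.25507441e+01, -6.05048869e+00]), 'qd': array([-0.00926248,  0.03938179, -0.08135275,  0.02126405,  0.02192306,
        0.0140364 ]), 'effort': array([-3.78892364e-04, -6.18451595e+01, -2.61589354e+01, -1.25664769e-04,
        4.15098868e-03, -8.46721434e-06]), 'tool_pos': array([ 0.24953431, -0.57279489,  0.24971795]), 'tcp_rot': array([-9.00656111e+01,  7.05461640e-03, -1.56464143e+02]), 'ft_force': array([-0.39385568, -0.34024579,  0.21513202]), 'ft_torque': array([-0.03134152, -0.08073485,  0.01231948]), 'width': 0.08503059972083679}
scene {'camera_matrix': array([[524.80848959,   0.        , 278.47338758],
       [  0.        , 524.80848959, 211.18369927],
       [  0.        ,   0.        ,   1.        ]]), 'R': array([[ 0.34160126,  0.93969648, -0.01670619],
       [ 0.78568692, -0.29527961, -0.54360466],
       [-0.51575638,  0.1725702 , -0.83917512]]), 't': array([-0.24835625, -0.39036839,  1.63309891])}
cam pos [ 1.23382733 -0.16371253  1.15410081]
top {'camera_matrix': array([[514.1497636 ,   0.        , 284.01939779],
       [  0.        , 514.1497636 , 205.49652177],
       [  0.        ,   0.        ,   1.        ]]), 'R': array([[-1.57553217e-02, -9.99874757e-01, -1.49639793e-03],
       [-9.88618059e-01,  1.58018581e-02, -1.49614954e-01],
       [ 1.49619862e-01, -8.77865718e-04, -9.88743205e-01]]), 't': array([0.08685154, 0.57483811, 1.48470293])}
cam pos [0.34752266 0.07906052 1.55412428]
```

View pics/scene0.png

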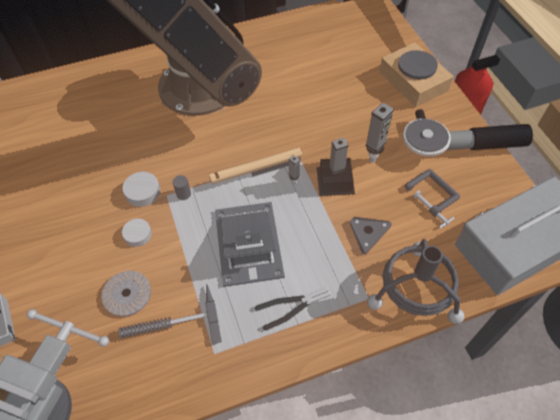

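View pics/top0.png

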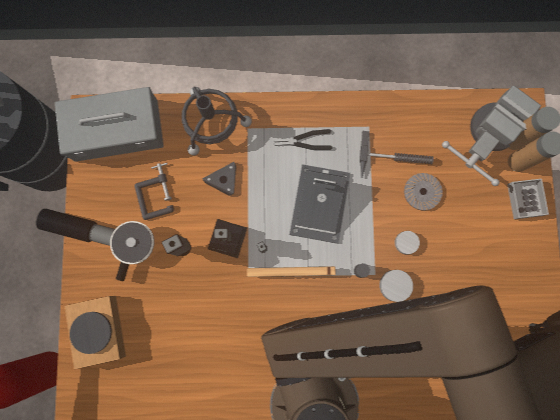

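The scene shows the dock tester at scene (339,155) between a bigger look-alike (379,128) and a smaller one (294,167). There are two discs, large (141,190) and small (137,232), and the bracket is at (249,242). I'll zoom in on these.

Run:
```python
import cv2,numpy as np
s=cv2.imread("pics/scene0.png");t=cv2.imread("pics/top0.png")
def crop(im,x0,y0,x1,y1,k,n): cv2.imwrite(n,cv2.resize(im[y0:y1,x0:x1],None,fx=k,fy=k,interpolation=cv2.INTER_CUBIC))
crop(s,270,90,400,200,6,"pics/s_t.png")
crop(s,200,190,300,290,6,"pics/s_b.png")
crop(t,150,205,290,285,5,"pics/t_t.png")
crop(t,280,155,380,255,6,"pics/t_b.png")
```

```text
(no output)
```

View pics/s_t.png

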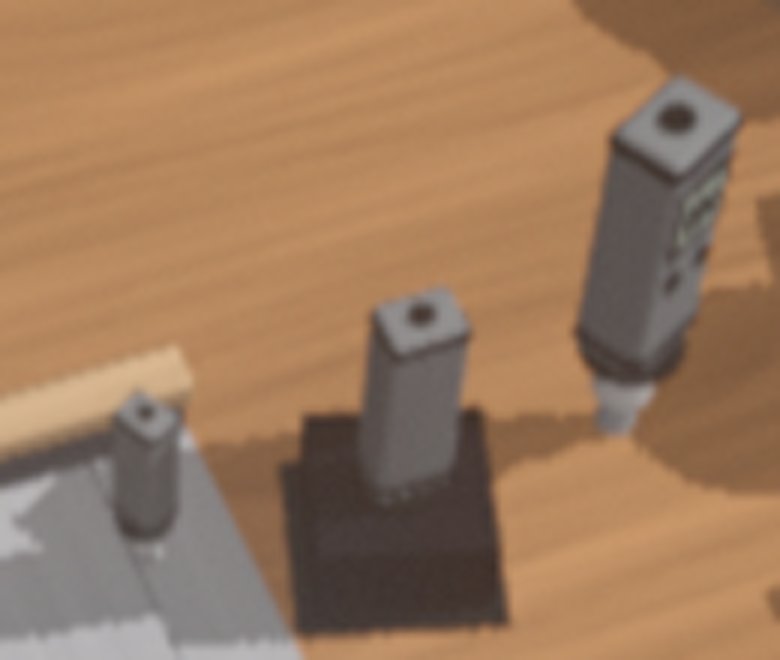

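View pics/t_t.png

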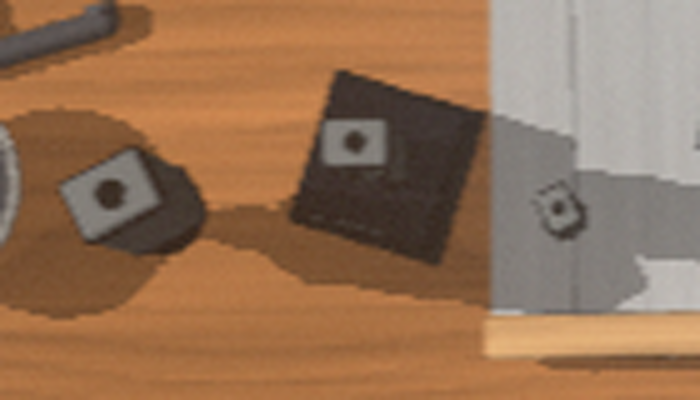

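View pics/s_b.png

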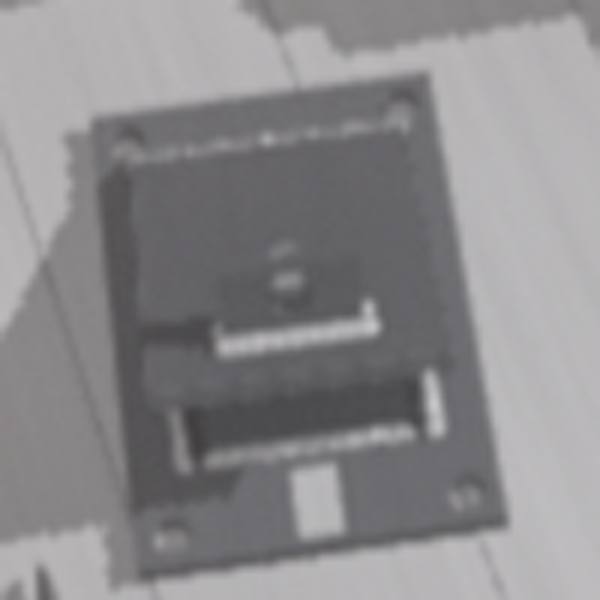

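View pics/t_b.png

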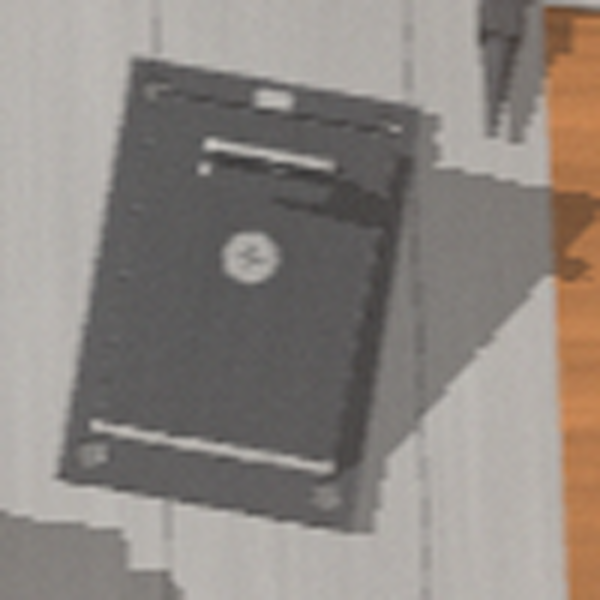

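The dock tester's top face is at top (220.5,233.5), upright, and its wide side lies roughly along world y. The ground spot is at about top (321.5,198). The lug lies beyond it, away from the robot. Next step is measuring.

```bash
cat > h.py <<'E'
from station import observe, imaging, env
import cv2,numpy as np
from scipy.spatial.transform import Rotation as Ro
C={n:imaging.get_calibration(n) for n in("scene","top")}
def ray(n,uv):
    c=C[n];R=np.array(c["R"]);t=np.array(c["t"])
    d=R.T@np.linalg.solve(c["camera_matrix"],[uv[0],uv[1],1.]);return -R.T@t,d/np.linalg.norm(d)
def onz(n,uv,z):
    o,d=ray(n,uv);return o+d*(z-o[2])/d[2]
def two(a,b):
    o1,d1=ray("scene",a);o2,d2=ray("top",b)
    s=np.linalg.lstsq(np.c_[d1,-d2],o2-o1,rcond=None)[0]
    p,q=o1+s[0]*d1,o2+s[1]*d2;return (p+q)/2,np.linalg.norm(p-q)
def proj(n,X):
    c=C[n];p=np.array(c["camera_matrix"])@(np.array(c["R"])@X+c["t"]);return p[:2]/p[2]
E
python3 - <<'E'
from h import *
s=cv2.imread("pics/scene0.png");t=cv2.imread("pics/top0.png")
def blobs(im,box,lo,hi,smax,k=8,minA=10):
    x0,y0,x1,y1=box
    z=cv2.resize(im[y0:y1,x0:x1],None,fx=k,fy=k,interpolation=cv2.INTER_CUBIC)
    h=cv2.cvtColor(z,cv2.COLOR_BGR2HSV)
    m=((h[...,2]>=lo)&(h[...,2]<=hi)&(h[...,1]<=smax)).astype(np.uint8)
    r=[]
    for c in cv2.findContours(m,cv2.RETR_EXTERNAL,cv2.CHAIN_APPROX_NONE)[0]:
        A=cv2.contourArea(c)/k/k
        if A>minA: r.append((A,(c[:,0,:]+.5)/k-.5+[x0,y0]))
    return sorted(r,key=lambda a:-a[0])
def show(n,z,bl):
    for A,c in bl[:3]:
        r=cv2.minAreaRect(c.astype(np.float32));b=cv2.boxPoints(r)
        P=np.array([onz(n,p,z) for p in b])[:,:2]
        e1,e2=P[1]-P[0],P[2]-P[1]
        print(n,"A%.0f"%A,"px",np.round(r[0],1),"W",np.round(P.mean(0),4),"sides mm",np.round([np.linalg.norm(e1)*1e3,np.linalg.norm(e2)*1e3],1),"ang",np.round([np.degrees(np.arctan2(*e[::-1])) for e in(e1,e2)],1))
hsv=cv2.cvtColor(t,cv2.COLOR_BGR2HSV)
print("top tester px",hsv[233,215],hsv[238,222],"spot",hsv[195,322],hsv[198,318],"disc",hsv[243,407])
hs=cv2.cvtColor(s,cv2.COLOR_BGR2HSV);print("scene",hs[147,334],hs[142,345],"front",hs[160,340],"disc",hs[230,137])
print("tester");show("top",.1605,blobs(t,(205,222,240,246),105,200,60))
show("scene",.1605,blobs(s,(325,135,352,180),105,255,60))
print("spot");show("top",.06,blobs(t,(308,185,335,210),130,255,60))
print("disc");show("top",.024,blobs(t,(390,225,425,260),120,255,60));show("scene",.024,blobs(s,(115,215,160,250),120,255,60))
show("top",.024,blobs(t,(375,265,420,305),120,255,60))
show("scene",.024,blobs(s,(115,165,165,210),120,255,60))
E
```

```text
top tester px [ 14  22 127] [ 7 67 69] spot [ 13  10 171] [ 20   9 173] disc [ 14  15 183]
scene [11 52 84] [  8   7 147] front [ 10  22 105] disc [173   6 185]
tester
top A102 px [220.2 233.1] W [0.4854 0.2524] sides mm [33.  23.9] ang [ -90.9 -179.9]
scene A124 px [341.1 157.4] W [0.5306 0.2349] sides mm [65.4 25. ] ang [153.2  63.4]
scene A109 px [339.8 142.9] W [0.4883 0.25  ] sides mm [37.2 28.2] ang [ 91.5 -10.2]
spot
top A58 px [321.3 197.6] W [ 0.5955 -0.0325] sides mm [26.5 24.6] ang [-90.9 178.4]
disc
top A442 px [406.9 242.1] W [ 0.4631 -0.2864] sides mm [73.2 68.9] ang [-90.9 176.8]
scene A644 px [136.3 232. ] W [ 0.4715 -0.2873] sides mm [71.5 84.6] ang [100.9   8.3]
top A826 px [395.9 285.6] W [ 0.336  -0.2473] sides mm [97.8 93. ] ang [-90.9 177. ]
scene A982 px [140.8 188.6] W [ 0.3424 -0.2488] sides mm [ 97.2 117.1] ang [93.3  1.6]
```

Run:
```python
import cv2
s=cv2.imread("pics/scene0.png");t=cv2.imread("pics/top0.png")
def crop(im,x0,y0,x1,y1,k): return cv2.resize(im[y0:y1,x0:x1],None,fx=k,fy=k,interpolation=cv2.INTER_CUBIC)
a=crop(t,380,225,430,305,7);b=crop(s,110,165,170,245,7)
cv2.imwrite("pics/discs.png",cv2.hconcat([a,b]))
```

```text
(no output)
```

View pics/discs.png

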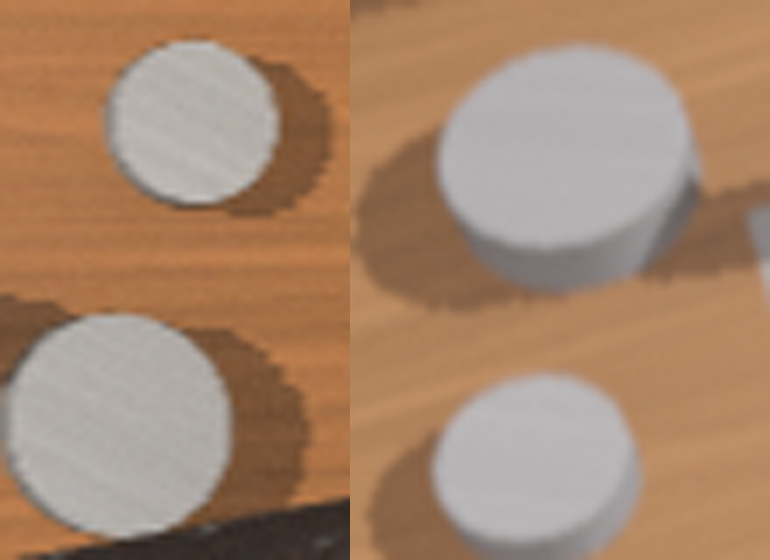

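Run:
```python
from h import *
s=cv2.imread("pics/scene0.png");t=cv2.imread("pics/top0.png")
def ell(im,n,box,lo,z,hi=255,k=8):
    x0,y0,x1,y1=box
    g=cv2.cvtColor(cv2.resize(im[y0:y1,x0:x1],None,fx=k,fy=k,interpolation=cv2.INTER_CUBIC),cv2.COLOR_BGR2HSV)
    m=((g[...,2]>=lo)&(g[...,2]<=hi)&(g[...,1]<60)).astype(np.uint8)
    c=max(cv2.findContours(m,cv2.RETR_EXTERNAL,cv2.CHAIN_APPROX_NONE)[0],key=cv2.contourArea)
    c=cv2.convexHull(c)[:,0,:]
    P=np.array([onz(n,p,z)[:2] for p in (c+.5)/k-.5+[x0,y0]])
    (cx,cy),r=cv2.fitEllipse(P.astype(np.float32))[:2]
    print(n,lo,"c",np.round([cx,cy],4),"axes",np.round(np.array(r)*1e3,1),"px",np.round(proj(n,np.array([cx,cy,z])),2));return 
for lo in(140,150,160,170): ell(t,"top",(390,225,425,260),lo,.024)
for lo in(160,170,180): ell(s,"scene",(115,213,160,250),lo,.024)
for lo in(120,130,140): ell(t,"top",(311,186,332,209),lo,.06)
for lo in(120,125,130):ell(s,"scene",(235,230,262,244),lo,.06)
g=cv2.cvtColor(s,cv2.COLOR_BGR2GRAY);print(g[228:246,236:262])
```

```text
top 140 c [ 0.4634 -0.2865] axes [68.6 73.5] px [406.96 241.98]
top 150 c [ 0.4637 -0.2868] axes [68.1 73.1] px [407.04 241.89]
top 160 c [ 0.4638 -0.2874] axes [68.  70.7] px [407.25 241.83]
top 170 c [ 0.4638 -0.2878] axes [67.6 68.3] px [407.38 241.84]
scene 160 c [ 0.4695 -0.2861] axes [68.8 84.2] px [136.62 231.03]
scene 170 c [ 0.4679 -0.2855] axes [67.4 81.3] px [136.71 230.45]
scene 180 c [ 0.4637 -0.2869] axes [67.2 68.7] px [135.83 229.25]
top 120 c [ 0.596  -0.0323] axes [26.  28.3] px [321.25 197.41]
top 130 c [ 0.5959 -0.0322] axes [25.3 27.1] px [321.23 197.41]
top 140 c [ 0.596  -0.0322] axes [24.4 26.1] px [321.22 197.41]
scene 120 c [ 0.6274 -0.0117] axes [12.6 26.5] px [259.27 241.83]
scene 125 c [ 0.6279 -0.0114] axes [11.8 26.2] px [259.43 241.97]
scene 130 c [ 0.6283 -0.0111] axes [11.2 25.2] px [259.59 242.06]
[[ 99  99  99  98 100 101  99  99 100  99  98  99 100  99 100  99  98  99
   97 100 100 100 100  98 100 100]
 [100  99  98  99 101 100 100 100  99  98 100 102 102 100  99  99  99  97
   98  99 101  99  99  98  99 100]
 [100  99  98  98 100  99  99 100  98 
[... 1006 characters left out ...]
83  89  93
   93  93  93  94  94  95 106 116]
 [ 95  93  91  92  92  91  91  93  91  90  93  85  81  83  82  84  91  93
   94  93  94  93  94  98 128 155]
 [ 95  94  91  92  93  93  93  92  91  96  99  89  86  83  87  89  91  94
   92  91  93  91  91  98 143 180]
 [ 93  93  93  93  92  91  92  91  91  93  97  94  93  90  90  90  91  92
   94  97 100  99 101 110 143 174]
 [100  95  91  91  92  92  92  92  91  91  93  96  97  98 101 103 108 111
  116 127 138 138 143 149 164 180]
 [116 100  89  93  94  95 100 103 104 107 112 117 127 134 139 143 151 152
  157 166 171 173 176 176 181 191]
 [126 115 111 115 122 127 138 146 144 148 154 156 163 170 172 173 180 176
  176 181 175 173 172 167 164 169]]
```

Run:
```python
import cv2,numpy as np
s=cv2.imread("pics/scene0.png")
a=cv2.resize(s[222:256,228:272],None,fx=17,fy=17,interpolation=cv2.INTER_CUBIC)
a=np.clip((a.astype(float)-60)*1.6,0,255).astype(np.uint8)
cv2.imwrite("pics/spot.png",a)
```

```text
(no output)
```

View pics/spot.png

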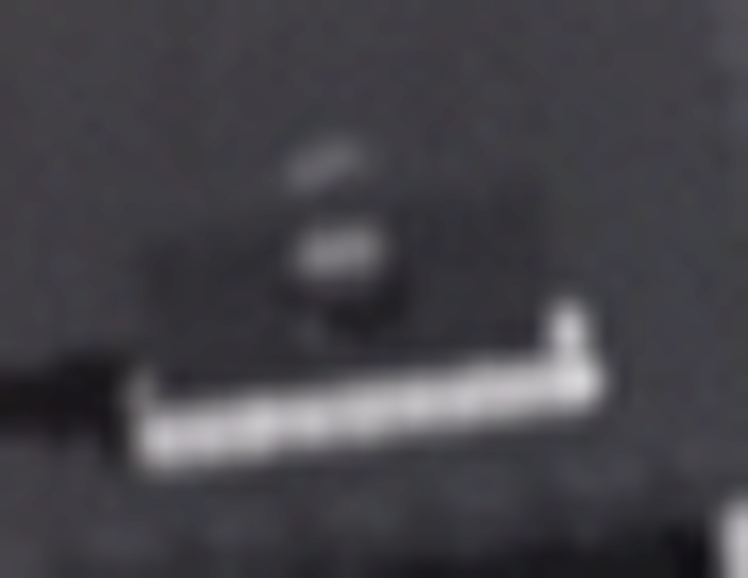

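Run:
```python
from h import *
s=cv2.imread("pics/scene0.png");t=cv2.imread("pics/top0.png")
def rect(im,n,box,lo,z,k=8):
    x0,y0,x1,y1=box
    g=cv2.cvtColor(cv2.resize(im[y0:y1,x0:x1],None,fx=k,fy=k,interpolation=cv2.INTER_CUBIC),cv2.COLOR_BGR2HSV)
    m=((g[...,2]>=lo)&(g[...,1]<60)).astype(np.uint8)
    for c in cv2.findContours(m,cv2.RETR_EXTERNAL,cv2.CHAIN_APPROX_NONE)[0]:
        if cv2.contourArea(c)/64<40: continue
        P=np.array([onz(n,p,z)[:2] for p in (c[:,0,:]+.5)/k-.5+[x0,y0]])
        r=cv2.minAreaRect((P*1000).astype(np.float32))
        print(n,lo,np.round(r[0],1),np.round(r[1],1),r[2])
for lo in(90,95,100,105,110):rect(t,"top",(205,222,240,246),lo,.1605)
for lo in(110,120,125,130):rect(s,"scene",(325,135,352,180),lo,.1605)
g=cv2.cvtColor(t,cv2.COLOR_BGR2GRAY);print(g[226:244,210:234])
# dock top corners at z=.05 top view
pts=[(150+337/5,205+70/5),(150+487/5,205+113/5),(150+438/5,205+265/5),(150+290/5,205+218/5)]
P=np.array([onz("top",(a-.5,b-.5),.05) for a,b in pts]);print("dock",P.mean(0),[np.linalg.norm(P[i]-P[i-1]) for i in range(4)])
# bracket base corners from the 6x crop at z=.01 top view
pts=[(280+136/6,155+58/6),(280+438/6,155+110/6),(280+372/6,155+533/6),(280+58/6,155+478/6)]
P=np.array([onz("top",(a-.5,b-.5),.01) for a,b in pts]);print("base",P,P.mean(0),[np.linalg.norm(P[i]-P[i-1]) for i in range(4)])
for i in range(4): d=P[i]-P[i-1]; print(np.degrees(np.arctan2(d[1],d[0])))
```

```text
top 90 [485.6 252.4] [25.4 35.7] 0.5248905420303345
top 95 [485.6 252.5] [24.9 35. ] 0.07946402579545975
top 100 [485.7 252.4] [24.3 33.7] 0.05736926943063736
top 105 [485.4 252.3] [33.  23.9] 89.08953094482422
top 110 [485.6 252.4] [23.5 32.3] 0.061561089009046555
scene 110 [488.2 250.3] [26.8 33.8] 0.6401100158691406
scene 120 [487.8 250.7] [25.9 33. ] 0.31108781695365906
scene 125 [487.6 251. ] [25.5 32.4] 0.28424718976020813
scene 130 [487.4 251. ] [25.  32.3] 0.28424718976020813
[[142 143 144 144 116  64  55  54  53  51  55  55  53  53  52  57  55  56
   53  56  57  53  59  57]
 [147 151 147 134  93  53  56  58  54  57  55  54  57  56  54  57  56  56
   56  57  56  59  56  57]
 [147 147 143 133  93  52  56  58  59  60  62  62  62  61  60  63  59  54
   54  58  57  56  57  54]
 [134 135 134 107  79 108 119 122 121 124 122 122 118 124 121 122 105  67
   53  57  55  54  56  56]
 [130 129 130 103  91 123 128 128 126 129 128 129 125 125 126 125 113  74
   58  58  58  57  58  57]
 [132 131 122  88  89 124 131 128 129 110  80  80 110 127 124 126 112  75
   54  56  52  54  56  59]
 [134
[... 1088 characters left out ...]
  53  47  49  50]
 [ 49  49  45  50  48  52  52  51  46  54  56  57  56  57  53  51  53  57
   52  53  55  58  55  52]]
dock [0.48224816 0.24606369 0.05      ] [np.float64(0.09089232296414289), np.float64(0.0923170217429566), np.float64(0.09322130050926111), np.float64(0.09110943347490902)]
base [[ 0.70879982  0.01987456  0.01      ]
 [ 0.67911169 -0.13386244  0.01      ]
 [ 0.46350335 -0.09312046  0.01      ]
 [ 0.49361046  0.06356403  0.01      ]] [ 0.58625633 -0.03588608  0.01      ] [np.float64(0.21957966331078757), np.float64(0.15657729782106197), np.float64(0.21942393861104878), np.float64(0.15955083304268458)]
-11.476654151090797
-100.92984000945472
169.2993957116603
79.12312143903361
```

```bash
cat >> h.py <<'E'
def Rt(psi,tilt=0,axis=None):
    """tool pointing down (tool y=-z), jaw axis z at heading psi; then tilt deg about heading's left axis (world y rotated by psi)"""
    p=np.radians(psi); z=np.array([np.cos(p),np.sin(p),0]); y=np.array([0,0,-1.]); R=np.c_[np.cross(y,z),y,z]
    return Ro.from_rotvec(np.radians(tilt)*np.array([-np.sin(p),np.cos(p),0])).as_matrix()@R
def cur():
    o=observe(); return o,np.array(o["tool_pos"]),Ro.from_euler("xyz",o["tcp_rot"],degrees=True).as_matrix()
def go(P,R):
    o,p,R0=cur()
    print("t",round(o["time_s"],2),"now",np.round(p,4),"F",np.round(o["ft_force"],2),"w",round(o["width"]*1e3,1))
    print("shift",np.round(R0.T@(np.array(P)-p)*1e3,2),"turn",np.round(np.degrees(Ro.from_matrix(R0.T@R).as_rotvec()),2))
E
python3 - <<'E'
from h import *
go([.5,-.15,.26],Rt(0))
P=[onz("top",(280+a/6-.5,155+b/6-.5),.024) for a,b in((92,425),(333,468))];d=P[1]-P[0];print("low edge dir",np.degrees(np.arctan2(d[1],d[0])),np.linalg.norm(d),P)
P=[onz("top",(280+a/6-.5,155+b/6-.5),.112) for a,b in((205,145),(334,165))];d=P[1]-P[0];print("lug dir",np.degrees(np.arctan2(d[1],d[0])),np.linalg.norm(d),P)
E
```

```text
t 0.1 now [ 0.2496 -0.5728  0.2498] F [ 0.13 -0.94  0.44] w 85.5
shift [-398.47   -9.91 -287.65] turn [ 5.000e-02 -6.646e+01 -4.000e-02]
low edge dir -101.08904941405635 0.12177502878849346 [array([0.51852206, 0.04629292, 0.024     ]), array([ 0.49510053, -0.07320851,  0.024     ])]
lug dir -99.9141402515095 0.06208394198691361 [array([ 0.64196866, -0.00819696,  0.112     ]), array([ 0.63127953, -0.0693538 ,  0.112     ])]
```

```bash
python3 -m pendant '[[100,[-400,-10,-288],[0,-66.5,0]],[100,[-400,-10,-288],[0,-66.5,0]],[100,[-400,-10,-288],[0,-66.5,0]],[100,[-400,-10,-288],[0,-66.5,0]],[100,[-400,-10,-288],[0,-66.5,0]]]' 60; python3 -c "
from h import *
go([.4866,.2517,.26],Rt(0))"
```

```text
time_s: 0.72
tool_pos: [0.4098, -0.3026, 0.2566]
tcp_rot: [-90.0, 0.0, -102.4]
ft_force: [0.8, -0.8, 1.1]
width: 0.0858
t 0.72 now [ 0.4098 -0.3026  0.2566] F [ 0.83 -0.79  1.12] w 85.8
shift [-557.81   -3.38  -44.13] turn [  0.   -12.41  -0.  ]
```

```bash
for i in 1; do python3 -m pendant '[[100,[-558,-3,-44],[0,-12.4,0]],[100,[-558,-3,-44],[0,-12.4,0]],[100,[-558,-3,-44],[0,-12.4,0]],[100,[-558,-3,-44],[0,-12.4,0]],[100,[-558,-3,-44],[0,-12.4,0]]]'; done; python3 -c "
from h import *
go([.4866,.2517,.26],Rt(0))"
```

```text
time_s: 1.35
tool_pos: [0.4539, 0.0069, 0.2583]
tcp_rot: [-90.0, -0.0, -90.4]
ft_force: [0.2, -0.8, -0.0]
width: 0.0854
t 1.35 now [0.4539 0.0069 0.2583] F [ 0.2  -0.79 -0.  ] w 85.4
shift [-245.03   -1.69   31.19] turn [-0.01 -0.36  0.01]
```

```bash
python3 -m pendant '[[100,[-245,-2,31],[0,-0.4,0]],[100,[-245,-2,31],[0,-0.4,0]],[100,[-245,-2,31],[0,-0.4,0]],[100,[-245,-2,31],[0,-0.4,0]],[100,[-245,-2,31],[0,-0.4,0]]]';  python3 - <<'E'
from h import *
for n in("top","scene"):
    im=imaging.get_image(n); cv2.imwrite(f"pics/{n}1.png",im[:,:,::-1])
go([.4866,.2517,.125],Rt(0))
a=cv2.resize(cv2.imread("pics/top1.png")[180:280,150:290],None,fx=5,fy=5,interpolation=3);cv2.imwrite("pics/top1c.png",a)
a=cv2.resize(cv2.imread("pics/scene1.png")[80:200,270:410],None,fx=5,fy=5,interpolation=3);cv2.imwrite("pics/scene1c.png",a)
E
```

```text
time_s: 1.98
tool_pos: [0.4862, 0.2529, 0.2597]
tcp_rot: [-90.0, 0.0, -89.7]
ft_force: [-0.8, 0.4, 0.3]
width: 0.0855
t 2.08 now [0.486  0.2499 0.2597] F [-0.79 -0.69  0.2 ] w 85.4
shift [ -1.93 134.74   0.76] turn [0.06 0.14 0.04]
```

View pics/scene1c.png

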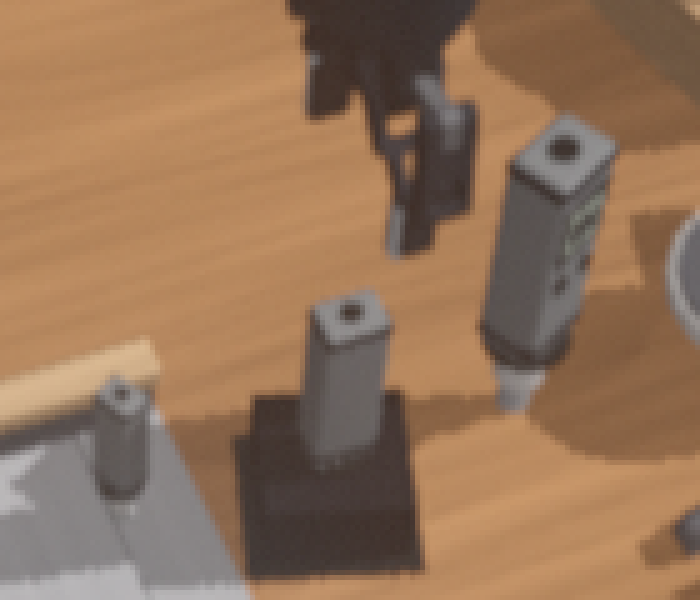

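View pics/top1c.png

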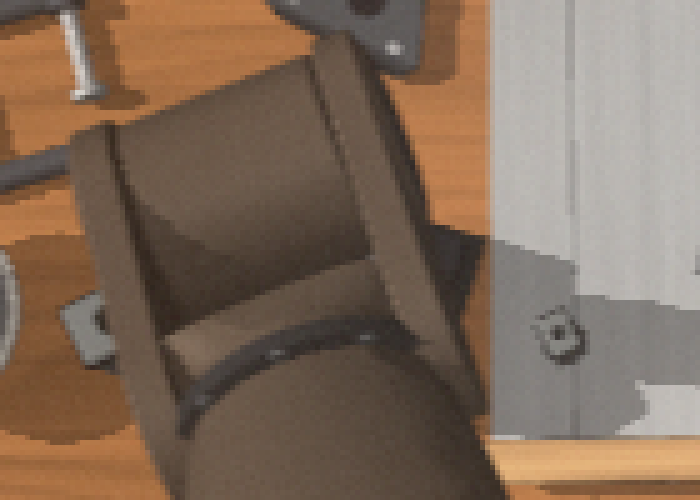

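The scene view shows the open jaws above and in line with the dock tester, at crop (350,310). In the top view the arm hides it. Now descending in two stages.

```bash
python3 -m pendant '[[100,[0,60,0.5],[0,0,0]],[100,[0,60,0.5],[0,0,0]],[100,[0,60,0.5],[0,0,0]]]'; python3 -c "
from h import *
go([.4866,.2517,.125],Rt(0))"
```

```text
time_s: 2.45
tool_pos: [0.4876, 0.249, 0.2018]
tcp_rot: [-89.9, 0.0, -90.0]
ft_force: [-0.1, 0.5, 0.8]
width: 0.0856
t 2.45 now [0.4876 0.249  0.2018] F [-0.1   0.5   0.83] w 85.6
shift [-2.67 76.78 -1.1 ] turn [-0.05 -0.02 -0.01]
```

```bash
python3 -m pendant '[[100,[-2.5,10,-1],[0,0,0]],[100,[-2.5,40,-1],[0,0,0]],[100,[-2.5,77,-1],[0,0,0]],[100,[-2.5,77,-1],[0,0,0]],[100,[-2.5,77,-1],[0,0,0]]]'; python3 -c "
from h import *
go([.4866,.2517,.125],Rt(0))"
```

```text
time_s: 3.08
tool_pos: [0.4865, 0.2524, 0.1247]
tcp_rot: [-89.9, 0.0, -89.9]
ft_force: [-0.8, 0.1, -0.1]
width: 0.0857
t 3.08 now [0.4865 0.2524 0.1247] F [-0.81  0.1  -0.1 ] w 85.7
shift [ 0.73 -0.34  0.06] turn [-0.09  0.05 -0.03]
```

```bash
python3 -m pendant '[[40,[0,0,0],[0,0,0]],[40,[0,0,0],[0,0,0]],[20,[0,0,0],[0,0,0]],[10,[0,0,0],[0,0,0]],[0,[0,0,0],[0,0,0]]]' 50; python3 -m pendant '[[0,[0,0,0],[0,0,0]],[0,[0,0,0],[0,0,0]]]'
```

```text
time_s: 3.7
tool_pos: [0.486, 0.2522, 0.1238]
tcp_rot: [-90.0, 0.0, -89.9]
ft_force: [-1.7, -0.8, 5.5]
width: 0.0273
time_s: 3.95
tool_pos: [0.4861, 0.2523, 0.1238]
tcp_rot: [-90.0, 0.0, -89.9]
ft_force: [-0.1, -0.1, 6.3]
width: 0.0276
```

```bash
python3 -m pendant '[[0,[0,-10,0],[0,0,0]],[0,[0,-30,0],[0,0,0]],[0,[0,-60,0],[0,0,0]],[0,[0,-100,0],[0,0,0]],[0,[0,-110,0],[0,0,0]]]'; python3 -m pendant '[[0,[0,0,0],[0,0,0]],[0,[0,0,0],[0,0,0]]]'
python3 - <<'E'
from h import *
for n in("scene",):
    im=imaging.get_image(n); cv2.imwrite(f"pics/{n}2.png",im[:,:,::-1])
go([.464,-.287,.26],Rt(0))
a=cv2.resize(cv2.imread("pics/scene2.png")[60:200,270:410],None,fx=5,fy=5,interpolation=3)[:600];cv2.imwrite("pics/scene2c.png",a[:600])
E
```

```text
time_s: 4.58
tool_pos: [0.4864, 0.2524, 0.2355]
tcp_rot: [-89.8, 0.1, -89.9]
ft_force: [0.2, 0.8, -3.3]
width: 0.0277
time_s: 4.82
tool_pos: [0.4855, 0.252, 0.2319]
tcp_rot: [-90.1, -0.1, -90.0]
ft_force: [0.4, 0.8, -3.5]
width: 0.0276
t 4.88 now [0.4855 0.252  0.2318] F [-0.69 -0.22 -3.31] w 27.5
shift [539.03 -27.61 -22.03] turn [0.13 0.05 0.05]
```

View pics/scene2c.png

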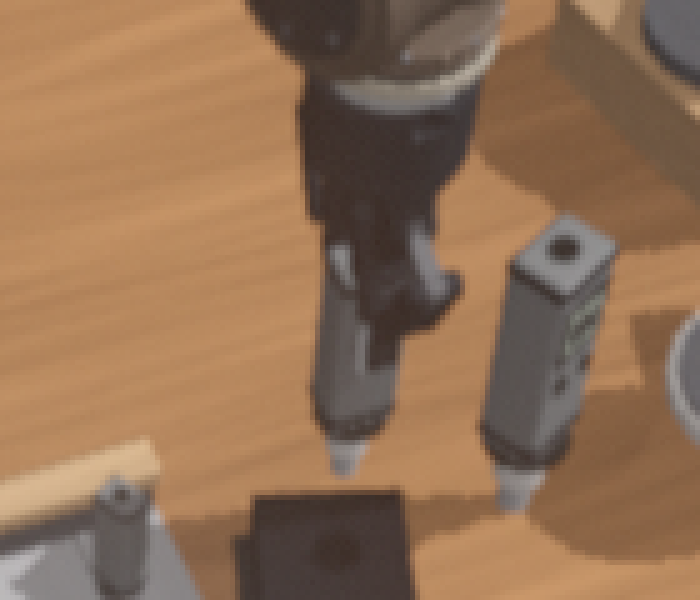

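```bash
python3 -m pendant '[[0,[10,-35,0],[0,0,0]],[0,[50,-50,-4],[0,0,0]],[0,[100,-50,-8],[0,0,0]],[0,[150,-50,-12],[0,0,0]],[0,[200,-50,-14],[0,0,0]]]'; python3 -m pendant '[[0,[50,0,0],[0,0,0]],[0,[100,0,-2],[0,0,0]],[0,[150,0,-4],[0,0,0]],[0,[200,0,-6],[0,0,0]],[0,[250,0,-8],[0,0,0]]]' ;python3 -m pendant '[[0,[40,0,0],[0,0,0]],[0,[70,0,0],[0,0,0]],[0,[80,0,0],[0,0,0]],[0,[80,0,0],[0,0,0]],[0,[80,0,0],[0,0,0]]]'
python3 - <<'E'
from h import *
go([.464,-.287,.20],Rt(0))
E
```

```text
time_s: 5.5
tool_pos: [0.4716, 0.0507, 0.2824]
tcp_rot: [-90.1, -0.0, -89.9]
ft_force: [0.6, -0.4, -2.8]
width: 0.0277
time_s: 6.12
tool_pos: [0.4639, -0.1994, 0.2823]
tcp_rot: [-90.1, 0.0, -90.0]
ft_force: [1.3, 0.3, -2.4]
width: 0.0277
time_s: 6.75
tool_pos: [0.4644, -0.2768, 0.2831]
tcp_rot: [-90.0, 0.0, -89.9]
ft_force: [0.1, 0.5, -3.4]
width: 0.0275
t 6.75 now [ 0.4644 -0.2768  0.2831] F [ 0.06  0.52 -3.38] w 27.5
shift [10.22 83.1  -0.39] turn [ 0.03  0.1  -0.03]
```

Lower to about 25 mm above the block, then look.

```bash
python3 -m pendant '[[0,[10,40,-0.4],[0,0,0]],[0,[10,83,-0.4],[0,0,0]],[0,[10,118,-0.4],[0,0,0]],[0,[10,118,-0.4],[0,0,0]],[0,[10,118,-0.4],[0,0,0]]]'
python3 - <<'E'
from h import *
for n in("top","scene"):
    im=imaging.get_image(n); cv2.imwrite(f"pics/{n}3.png",im[:,:,::-1])
go([.464,-.287,.14],Rt(0))
o,p,R=cur()
tip=p+R@[0,.1158,0]
for n in("top","scene"): print(n,"tip px",proj(n,tip),"blk",proj(n,np.array([.4638,-.2875,.024])))
a=cv2.resize(cv2.imread("pics/top3.png")[210:290,370:450],None,fx=7,fy=7,interpolation=3);cv2.imwrite("pics/top3c.png",a)
a=cv2.resize(cv2.imread("pics/scene3.png")[160:260,90:190],None,fx=6,fy=6,interpolation=3);cv2.imwrite("pics/scene3c.png",a)
E
```

```text
time_s: 7.38
tool_pos: [0.4647, -0.2877, 0.1667]
tcp_rot: [-89.9, -0.1, -89.9]
ft_force: [0.8, 0.9, -2.8]
width: 0.0274
t 7.47 now [ 0.4646 -0.288   0.167 ] F [ 0.65 -0.37 -2.99] w 27.7
shift [-1.   26.98 -0.69] turn [-0.12  0.08  0.1 ]
top tip px [409.68070523 240.72300622] blk [407.28893907 241.83632299]
scene tip px [132.7390327 224.1541005] blk [135.59864217 229.36761349]
```

View pics/scene3c.png

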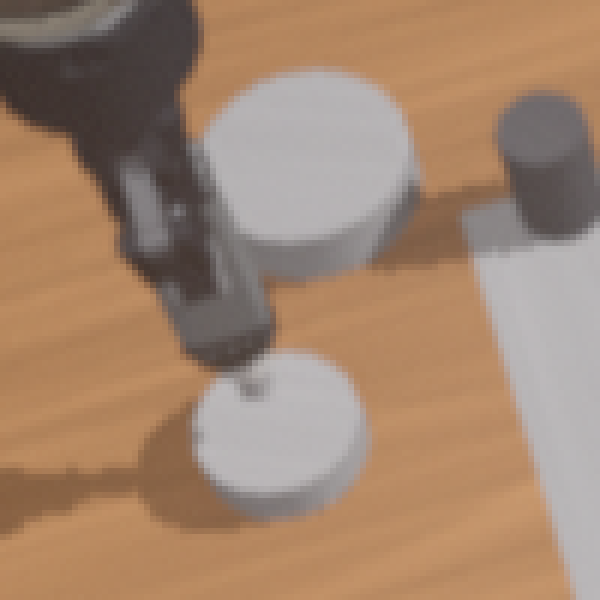

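View pics/top3c.png

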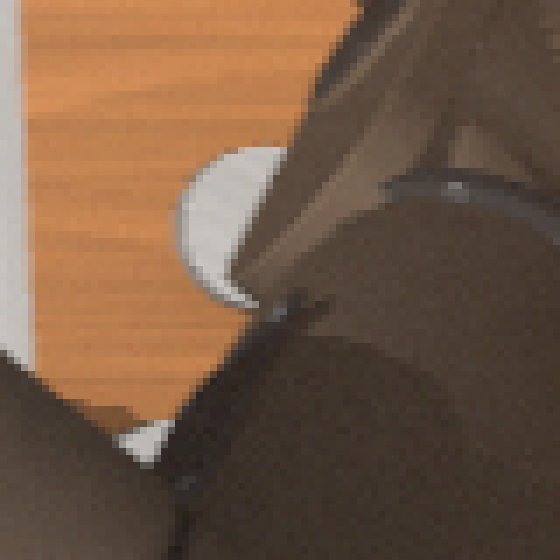

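Scene view: the nose tip is at about px (132,224) and predicted at (132.7,224.2), so the grip offset is under 2 mm and the tester is upright over the small block. In the top view the arm covers half the block. Now descending to about 4 mm above contact, then small steps.

```bash
python3 -m pendant '[[0,[-0.5,12,-0.8],[0,0,0]],[0,[-0.5,20,-0.8],[0,0,0]],[0,[-0.5,23,-0.8],[0,0,0]],[0,[-0.5,23,-0.8],[0,0,0]]]'; for i in 1 2 3 ; do python3 -m pendant '[[0,[0,0,0],[0,0,0]]]'; done
```

```text
time_s: 7.98
tool_pos: [0.4632, -0.2873, 0.142]
tcp_rot: [-90.0, 0.0, -90.0]
ft_force: [-0.2, -0.3, -3.0]
width: 0.0273
time_s: 8.1
tool_pos: [0.4633, -0.2874, 0.1424]
tcp_rot: [-90.0, -0.0, -90.0]
ft_force: [0.4, 0.2, -2.5]
width: 0.0272
time_s: 8.22
tool_pos: [0.4633, -0.2874, 0.1425]
tcp_rot: [-90.0, -0.0, -89.9]
ft_force: [0.2, -0.1, -3.2]
width: 0.0274
time_s: 8.35
tool_pos: [0.4633, -0.2873, 0.1425]
tcp_rot: [-90.0, -0.0, -89.9]
ft_force: [-0.3, 0.8, -2.4]
width: 0.0274
```

```bash
python3 -m pendant '[[0,[0,1,0],[0,0,0]],[0,[0,2,0],[0,0,0]],[0,[0,2,0],[0,0,0]]]'; python3 -m pendant '[[0,[0,1,0],[0,0,0]],[0,[0,1,0],[0,0,0]]]';  python3 -m pendant '[[0,[0,1,0],[0,0,0]],[0,[0,1,0],[0,0,0]]]'
```

```text
time_s: 8.72
tool_pos: [0.4632, -0.2873, 0.1402]
tcp_rot: [-90.0, 0.0, -89.9]
ft_force: [-0.8, -1.0, -2.3]
width: 0.0277
time_s: 8.98
tool_pos: [0.4633, -0.2874, 0.1394]
tcp_rot: [-90.0, -0.0, -89.9]
ft_force: [-0.3, 0.4, 0.1]
width: 0.0278
time_s: 9.22
tool_pos: [0.4633, -0.2874, 0.1384]
tcp_rot: [-90.0, -0.0, -89.9]
ft_force: [0.3, -0.1, 1.4]
width: 0.0276
```

```bash
python3 -m pendant '[[0,[0,0.7,0],[0,0,0]],[0,[0,1.5,0],[0,0,0]]]'; for i in 1 2 3; do python3 -m pendant '[[0,[0,0,0],[0,0,0]]]'|egrep 'pos|force'; done; python3 -m pendant '[[0,[0,0.7,0],[0,0,0]],[0,[0,1.5,0],[0,0,0]]]'; for i in 1 2 3; do python3 -m pendant '[[0,[0,0,0],[0,0,0]]]'|egrep 'pos|force'; done
```

```text
time_s: 9.48
tool_pos: [0.4633, -0.2874, 0.1369]
tcp_rot: [-90.0, -0.0, -89.9]
ft_force: [-0.2, -0.1, 1.5]
width: 0.0274
tool_pos: [0.4633, -0.2874, 0.1368]
ft_force: [0.0, 0.2, 2.0]
tool_pos: [0.4633, -0.2874, 0.1369]
ft_force: [-0.0, 0.6, 1.0]
tool_pos: [0.4632, -0.2874, 0.1369]
ft_force: [-0.4, 0.9, 1.7]
time_s: 10.1
tool_pos: [0.4633, -0.2874, 0.1353]
tcp_rot: [-90.0, -0.0, -89.9]
ft_force: [-0.1, 0.3, 2.3]
width: 0.0274
tool_pos: [0.4633, -0.2874, 0.1353]
ft_force: [-0.3, 0.6, 2.4]
tool_pos: [0.4633, -0.2874, 0.1353]
ft_force: [-0.9, -0.3, 2.0]
tool_pos: [0.4633, -0.2874, 0.1354]
ft_force: [-0.4, -0.2, 2.1]
```

Now about 4.9 N and 4.4–4.8 mm in. I'll trim by 0.3 mm and hold for more than 2 s, with a look during the hold.

```bash
python3 -m pendant '[[0,[0,0.3,0],[0,0,0]],[0,[0,0.3,0],[0,0,0]],[0,[0,0.3,0],[0,0,0]],[0,[0,0.3,0],[0,0,0]],[0,[0,0.3,0],[0,0,0]]]'|egrep 'time|pos|force'; for i in 1 2 3; do python3 -m pendant '[[0,[0,0,0],[0,0,0]],[0,[0,0,0],[0,0,0]],[0,[0,0,0],[0,0,0]],[0,[0,0,0],[0,0,0]],[0,[0,0,0],[0,0,0]]]'|egrep 'time|pos|force'; done
python3 - <<'E'
from h import *
im=imaging.get_image("scene"); cv2.imwrite("pics/scene4.png",im[:,:,::-1])
o,p,R=cur()
print("axis z base px",proj("scene",np.array([.4638,-.2875,.024])), proj("scene",p+R@[0,.1158-.005,0]),p)
a=cv2.resize(im[160:260,90:190,::-1],None,fx=6,fy=6,interpolation=3);cv2.imwrite("pics/scene4c.png",a)
E
```

```text
time_s: 11.1
tool_pos: [0.4633, -0.2874, 0.135]
ft_force: [-0.1, 0.0, 3.8]
time_s: 11.72
tool_pos: [0.4633, -0.2874, 0.135]
ft_force: [0.5, -1.2, 2.5]
time_s: 12.35
tool_pos: [0.4632, -0.2873, 0.135]
ft_force: [0.1, -0.4, 1.5]
time_s: 12.98
tool_pos: [0.4632, -0.2873, 0.135]
ft_force: [0.5, 0.1, 2.7]
axis z base px [135.59864217 229.36761349] [135.59527276 229.12549503] [ 0.46323215 -0.2873352   0.13500959]
```

View pics/scene4c.png

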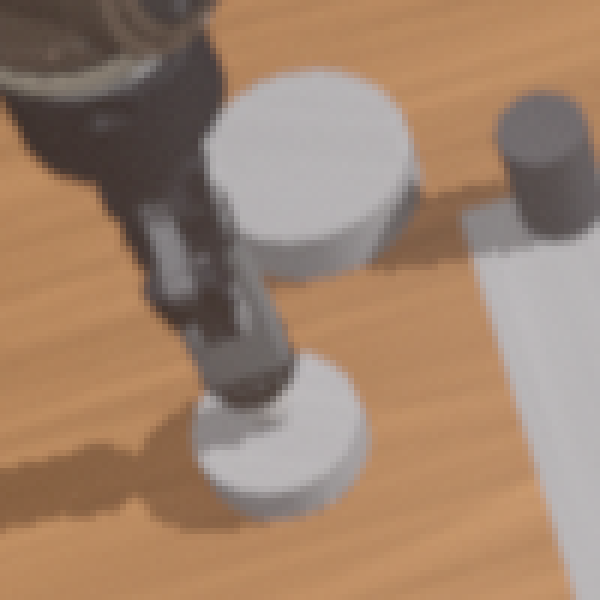

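The tip sits on the block's centre at scene (135,229.5), as predicted, and the block hasn't moved. A little more holding margin, then lift.

```bash
python3 -m pendant '[[0,[0,0,0],[0,0,0]],[0,[0,0,0],[0,0,0]],[0,[0,0,0],[0,0,0]],[0,[0,0,0],[0,0,0]],[0,[0,0,0],[0,0,0]]]'|egrep 'time|pos|force'; python3 -m pendant '[[0,[0,-3,0],[0,0,0]],[0,[0,-10,0],[0,0,0]],[0,[0,-40,0],[0,0,0]],[0,[0,-90,0],[0,0,0]],[0,[0,-130,0],[0,0,0]]]'
python3 - <<'E'
from h import *
H=-10.9
R=Rt(H,-25); Rb=Rt(H,25)
print("axis(-25)",-R[:,1],"axis(+25)",-Rb[:,1])
E
```

```text
time_s: 13.65
tool_pos: [0.4632, -0.2873, 0.135]
ft_force: [0.7, 0.5, 3.0]
time_s: 14.28
tool_pos: [0.4629, -0.2871, 0.2668]
tcp_rot: [-90.0, 0.0, -89.9]
ft_force: [-0.1, 0.1, -3.4]
width: 0.0271
axis(-25) [-0.41499368  0.07991519  0.90630779] axis(+25) [ 0.41499368 -0.07991519  0.90630779]
```

```bash
cat >> h.py <<'E'
SPOT=np.array([.596,-.0322,.060]);RS=Rt(-10.9,-25);N=-RS[:,1]
def at(gap): return SPOT+N*(.1158+gap)
E
python3 - <<'E'
from h import *
print(at(.08),at(0)); go(at(.08),RS)
E
```

```text
[ 0.51474424 -0.01655261  0.23745506] [ 0.54794373 -0.02294582  0.16495044]
t 14.28 now [ 0.4629 -0.2871  0.2668] F [-0.06  0.12 -3.39] w 27.1
shift [-270.45   29.36   52.14] turn [24.95 10.78 -2.4 ]
```

```bash
python3 -m pendant '[[0,[-40,0,8],[0,0,0]],[0,[-90,0,17],[5,2,-0.5]],[0,[-140,0,27],[10,4.3,-1]],[0,[-190,5,37],[15,6.5,-1.4]],[0,[-230,15,45],[20,8.6,-1.9]]]'
python3 - <<'E'
from h import *
go(at(.08),RS)
E
```

```text
time_s: 14.9
tool_pos: [0.5077, -0.0555, 0.2503]
tcp_rot: [-69.8, -0.3, -98.7]
ft_force: [0.7, -0.9, -2.8]
width: 0.0275
t 14.9 now [ 0.5077 -0.0555  0.2503] F [ 0.74 -0.91 -2.83] w 27.5
shift [-39.61  12.22  -3.34] turn [ 4.77  2.12 -0.53]
```

```bash
python3 -m pendant '[[0,[-30,9,-2],[3,1.5,-0.3]],[0,[-39.6,12.2,-3.3],[4.8,2.1,-0.5]],[0,[-39.6,12.2,-3.3],[4.8,2.1,-0.5]],[0,[-39.6,12.2,-3.3],[4.8,2.1,-0.5]],[0,[-39.6,12.2,-3.3],[4.8,2.1,-0.5]]]'; python3 -m pendant '[[0,[0,0,0],[0,0,0]],[0,[0,0,0],[0,0,0]]]' >/dev/null
python3 - <<'E'
from h import *
go(at(.03),RS)
for n in("top","scene"):
    im=imaging.get_image(n); cv2.imwrite(f"pics/{n}5.png",im[:,:,::-1])
o,p,R=cur(); tip=p+R@[0,.1158,0]
for n in("top","scene"): print(n,"tip px",proj(n,tip),"spot px",proj(n,SPOT))
a=cv2.resize(cv2.imread("pics/top5.png")[150:250,270:370],None,fx=6,fy=6,interpolation=3);cv2.imwrite("pics/top5c.png",a)
a=cv2.resize(cv2.imread("pics/scene5.png")[160:280,190:310],None,fx=5,fy=5,interpolation=3);cv2.imwrite("pics/scene5c.png",a)
E
```

```text
time_s: 15.52
tool_pos: [0.5152, -0.019, 0.2374]
tcp_rot: [-65.1, -0.0, -100.9]
ft_force: [-0.1, -0.2, -3.7]
width: 0.0277
t 15.78 now [ 0.5151 -0.0187  0.2372] F [ 0.36 -0.32 -2.76] w 27.5
shift [-2.04 49.48 -0.46] turn [0.12 0.05 0.02]
top tip px [321.74800089 204.84304714] spot px [321.21395366 197.39549307]
scene tip px [242.38950326 206.16829222] spot px [247.0533015 233.8295299]
```

View pics/scene5c.png

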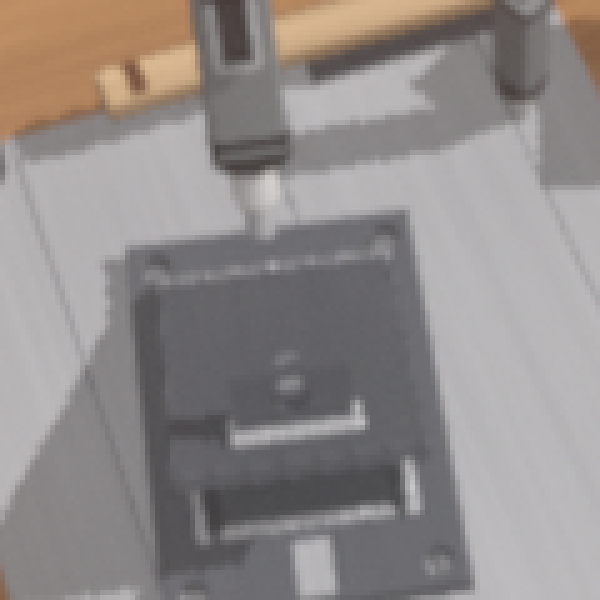

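View pics/top5c.png

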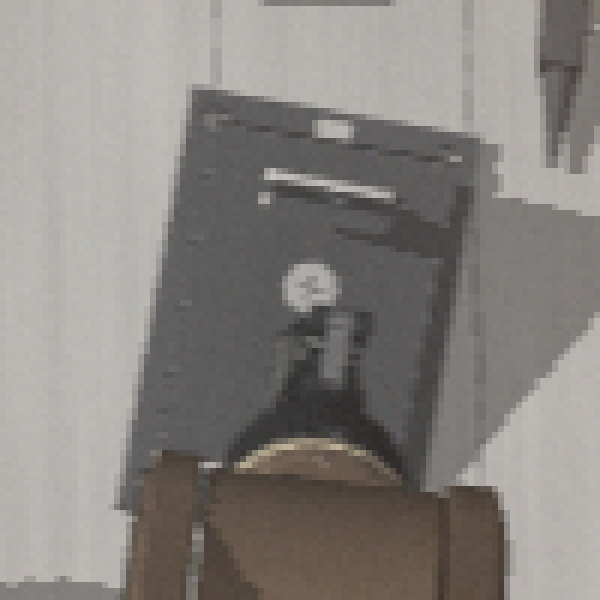

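Scene view: the tip is at about (242.1,206.4) and predicted at (242.4,206.2). The tester lies along the plate normal, 80 mm out, and the top view shows the spot unchanged at (321.5,197.5). Approaching.

```bash
python3 -m pendant '[[0,[-2,25,-0.4],[0.1,0,0]],[0,[-2,50,-0.4],[0.1,0,0]],[0,[-2,65,-0.4],[0.1,0,0]],[0,[-2,74,-0.4],[0.1,0,0]],[0,[-2,74,-0.4],[0.1,0,0]]]'
python3 - <<'E'
from h import *
o,p,R=cur();print("F.N",o["ft_force"]@N)
E
for i in 1 2 3; do python3 -m pendant '[[0,[0,0,0],[0,0,0]]]' >/dev/null
python3 - <<'E'
from h import *
o,p,R=cur();print("F.N",round(o["ft_force"]@N,2),"gap",round((p-SPOT)@N*1e3-115.8,2))
E
done; python3 -c "
from h import *
go(at(.0),RS)"
```

```text
time_s: 16.5
tool_pos: [0.5457, -0.0223, 0.1696]
tcp_rot: [-65.1, -0.0, -100.8]
ft_force: [-0.3, -0.9, -3.4]
width: 0.0277
F.N -3.045207662673431
F.N -3.32 gap 5.95
F.N -2.45 gap 6.0
F.N -3.04 gap 5.83
t 16.88 now [ 0.5457 -0.0222  0.1703] F [ 0.12 -0.52 -3.25] w 26.8
shift [ 0.28  5.83 -0.11] turn [-0.02  0.08  0.  ]
```

```bash
cat > st.py <<'E'
from h import *
o,p,R=cur();print("t",round(o["time_s"],2),"F.N",round(o["ft_force"]@N,2),"F",np.round(o["ft_force"],1),"gap",round((p-SPOT)@N*1e3-115.8,2),"lat",np.round((R.T@(SPOT-p))[[0,2]]*1e3,2),"tilt err",np.round(np.degrees(Ro.from_matrix(R.T@RS).as_rotvec()),2))
E
python3 -m pendant '[[0,[0.3,1.5,0],[0,0,0]],[0,[0.3,3,0],[0,0,0]],[0,[0.3,3,0],[0,0,0]]]'>/dev/null;python3 st.py
for i in 1; do python3 -m pendant '[[0,[0,1,0],[0,0,0]],[0,[0,1,0],[0,0,0]]]' >/dev/null; python3 st.py; done
python3 -m pendant '[[0,[0,1,0],[0,0,0]],[0,[0,1,0],[0,0,0]]]' >/dev/null; python3 st.py
python3 -m pendant '[[0,[0,1,0],[0,0,0]],[0,[0,1,0],[0,0,0]]]' >/dev/null; python3 st.py
```

```text
t 17.25 F.N -2.5 F [ 0.3 -0.5 -2.6] gap 2.3 lat [-0.08  0.2 ] tilt err [0.03 0.07 0.01]
t 17.5 F.N -3.0 F [-0.7  0.  -3.6] gap 1.35 lat [-0.05  0.19] tilt err [0.03 0.08 0.  ]
t 17.75 F.N -2.18 F [-0.1  0.1 -2.4] gap 0.38 lat [-0.07  0.15] tilt err [0.03 0.07 0.  ]
t 18.0 F.N 0.55 F [-1.2 -0.1  0.1] gap -0.54 lat [-0.06  0.14] tilt err [0.02 0.08 0.  ]
```

Contact came at gap ≈ 0, as the model predicts. Easing in to about 5 mm.

```bash
python3 -m pendant '[[0,[0,1,0],[0,0,0]],[0,[0,2,0],[0,0,0]],[0,[0,2,0],[0,0,0]]]' >/dev/null; python3 st.py
python3 -m pendant '[[0,[0,1,0],[0,0,0]],[0,[0,1.5,0],[0,0,0]],[0,[0,1.5,0],[0,0,0]]]' >/dev/null; python3 st.py
for i in 1 2 3 4; do python3 -m pendant '[[0,[0,0,0],[0,0,0]]]' >/dev/null; python3 st.py; done
```

```text
t 18.38 F.N 0.74 F [-1.5 -0.1  0.2] gap -2.57 lat [-0.05  0.11] tilt err [0.02 0.08 0.  ]
t 18.75 F.N 2.41 F [-1.6  0.8  1.8] gap -4.05 lat [-0.04  0.11] tilt err [0.02 0.08 0.  ]
t 18.88 F.N 2.39 F [-2.5  0.9  1.4] gap -4.03 lat [-0.05  0.13] tilt err [0.02 0.08 0.  ]
t 19.0 F.N 2.71 F [-2.1  0.4  2. ] gap -4.03 lat [-0.05  0.1 ] tilt err [0.02 0.08 0.  ]
t 19.12 F.N 2.9 F [-2.5  0.9  2. ] gap -4.04 lat [-0.05  0.09] tilt err [0.02 0.08 0.  ]
t 19.25 F.N 2.19 F [-2.6  1.2  1.1] gap -4.02 lat [-0.05  0.06] tilt err [0.01 0.08 0.  ]
```

```bash
python3 -m pendant '[[0,[0,0.3,0],[0,0,0]],[0,[0,0.3,0],[0,0,0]]]' >/dev/null; python3 st.py
for i in 1 2 3 4 5 6; do python3 -m pendant '[[0,[0,0,0],[0,0,0]],[0,[0,0,0],[0,0,0]]]' >/dev/null; python3 st.py; done
python3 - <<'E'
from h import *
for n in("top","scene"):
    im=imaging.get_image(n); cv2.imwrite(f"pics/{n}6.png",im[:,:,::-1])
a=cv2.resize(cv2.imread("pics/top6.png")[150:250,270:370],None,fx=6,fy=6,interpolation=3);cv2.imwrite("pics/top6c.png",a)
a=cv2.resize(cv2.imread("pics/scene6.png")[160:280,190:310],None,fx=5,fy=5,interpolation=3);cv2.imwrite("pics/scene6c.png",a)
E
```

```text
t 19.5 F.N 2.13 F [-1.2  1.5  1.7] gap -4.37 lat [-0.06  0.1 ] tilt err [0.02 0.08 0.  ]
t 19.75 F.N 2.02 F [-2.   0.3  1.3] gap -4.35 lat [-0.05  0.13] tilt err [0.02 0.08 0.  ]
t 20.0 F.N 0.48 F [-1.9 -0.  -0.3] gap -4.35 lat [-0.07  0.1 ] tilt err [0.02 0.07 0.  ]
t 20.25 F.N 1.85 F [-1.7  0.9  1.2] gap -4.36 lat [-0.05  0.09] tilt err [0.02 0.07 0.  ]
t 20.5 F.N 2.75 F [-2.   0.6  2.1] gap -4.34 lat [-0.04  0.11] tilt err [0.02 0.08 0.  ]
t 20.75 F.N 3.35 F [-2.3  0.1  2.6] gap -4.34 lat [-0.06  0.09] tilt err [0.02 0.07 0.  ]
t 21.0 F.N 2.68 F [-1.5 -0.2  2.3] gap -4.35 lat [-0.07  0.12] tilt err [0.02 0.07 0.  ]
```

View pics/scene6c.png

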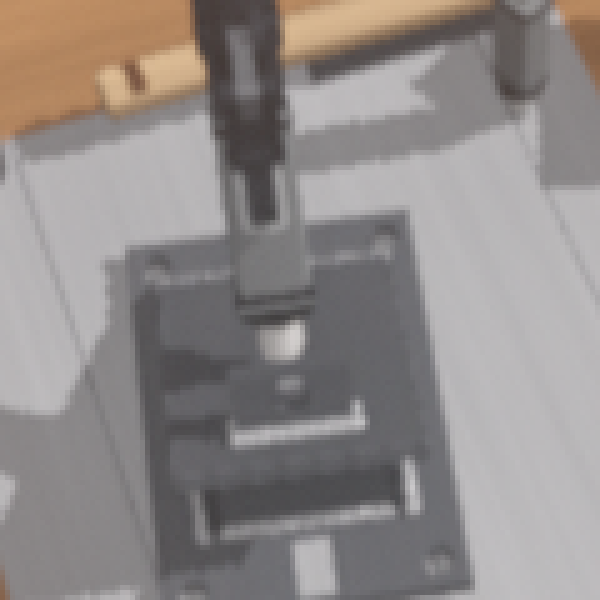

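View pics/top6c.png

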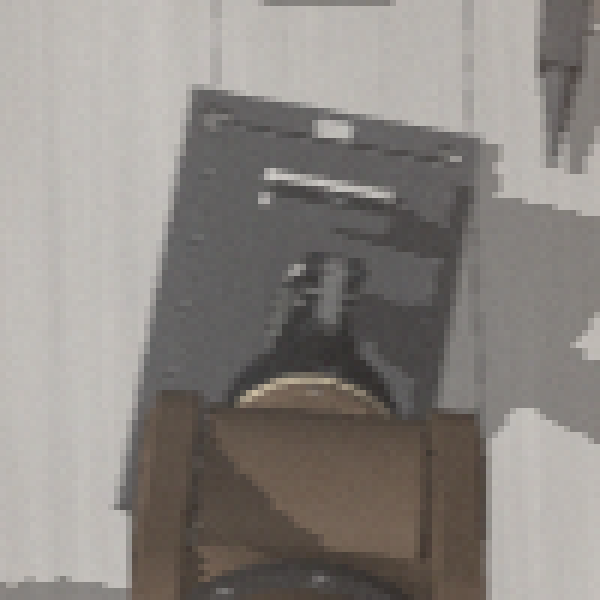

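View pics/scene6.png

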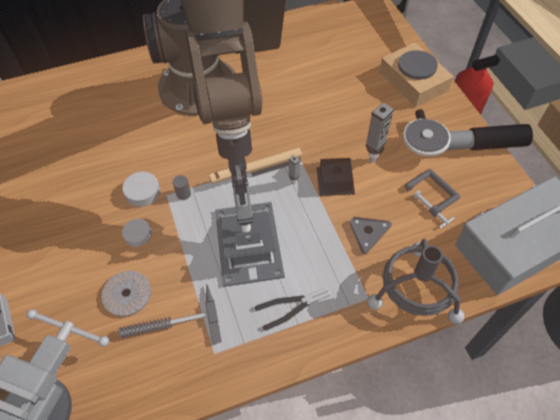

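Run:
```python
from h import *
ax=RS[:,2]; ay=np.cross(N,ax); print("slope x",ax)
for uv in((247.1-.5,231.4-.5),(248-.5,236.7-.5),(245,232),(249,230)):
    o,d=ray("scene",uv); X=o+d*((SPOT-o)@N)/(d@N); print(uv,np.round([(X-SPOT)@ax*1e3,(X-SPOT)@ay*1e3],1))
o,p,R=cur()
for r in (-.007,.007): print("tip edge px",proj("scene",SPOT+N*0+r*ax),proj("scene",SPOT+r*ay))
# loose block now vs before
a=cv2.imread("pics/scene0.png");b=cv2.imread("pics/scene6.png")
d=cv2.absdiff(a,b).max(2);d[:, :]=d
cv2.imwrite("pics/diff.png",cv2.hconcat([cv2.resize(b[215:250,115:160],None,fx=8,fy=8),cv2.resize(a[215:250,115:160],None,fx=8,fy=8)]))
```

```text
slope x [ 0.88995683 -0.17137867  0.42261826]
(246.6, 230.9) [-12.8  -0. ]
(247.5, 236.2) [10.3  0.2]
(245, 232) [-9.1 -4.3]
(249, 230) [-15.2   6.1]
tip edge px [246.8073094  232.22702566] [244.18323698 234.24770909]
tip edge px [247.30159124 235.44700198] [249.92109083 233.4116822 ]
```

View pics/diff.png

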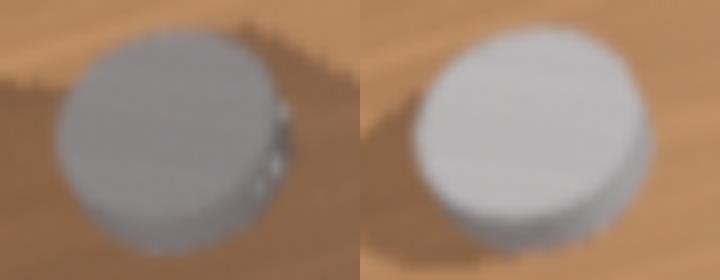

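The second view confirms the spot's centre: its near edge is at −12.8 mm, its far part at +10 mm, and it is 0 mm to the side. The block is where it was, now in the arm's shadow. Push ≈ 5.0 N above the free-hanging baseline, with the nose 4.4–5 mm in. A short extra hold, then hand in.

```bash
for i in 1 2 3; do python3 -m pendant '[[0,[0,0,0],[0,0,0]],[0,[0,0,0],[0,0,0]],[0,[0,0,0],[0,0,0]],[0,[0,0,0],[0,0,0]],[0,[0,0,0],[0,0,0]]]' >/dev/null; python3 st.py; done; python3 -c "
from station import close_job
print(close_job())"
```

```text
t 21.73 F.N 2.07 F [-2.1  1.7  1.2] gap -4.36 lat [-0.07  0.13] tilt err [0.02 0.07 0.  ]
t 22.35 F.N 2.17 F [-1.8  0.5  1.5] gap -4.34 lat [-0.06  0.08] tilt err [0.02 0.07 0.  ]
t 22.98 F.N 2.5 F [-1.8  0.6  1.9] gap -4.36 lat [-0.06  0.13] tilt err [0.02 0.08 0.  ]
the job is handed in; nothing more can be done
None
```

I took the middle-sized tester from the dock and checked it on the smaller reference block. It is now held square on the bracket's ground spot, and the job was handed in at about 23 s of the 61 s.

- **Reference block:** the tester was upright with its tip within about 1 mm of the block's centre. It pushed at about 5 N with the nose about 4.7 mm in, and I held it there for about 3 s before lifting off. A picture taken at the end showed the block had not moved.
- **Sloping plate:** the tester stands within 0.1° of the tilt and heading I measured for the plate, and the tip is within about 0.2 mm of the spot's measured centre. Both cameras agree on where the spot is. I held it for about 3.5 s and was still holding when I handed in.
- **Readings that differ:** on the plate, the average force says the nose is about 5 mm in, while distance past contact says about 4.4 mm. Single force readings are noisy (one fell to 0.5 N against a mean of about 2.2 N), so I used averages.

I saw nothing else on the bench disturbed in the last full picture, though I only compared the block closely.

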